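# Glue pump: slide the fitting dish under the spout and pump

### The job

Of the three blue dishes, slide the one that fits the aluminium cradle under the glue pump's spout along the bench, without lifting it, until it is fully home against the cradle's back stop; push any other dish that is in the way aside. Only then press the pump's blue head right down for a moment and let it spring back up. Leave the spool, the glass globe and the two paint pots where they stand, and all dishes upright on the bench.

Things in the scene. Friction and masses are not known exactly. Their poses are not given: they have to be found in the camera images.
- station: Fixed pump station: white bottle 76 mm across, held upright on a foot that reaches 54 mm to +x and 58 mm to either side, with a dish cradle on its -x side. Origin: on the bench on the bottle's axis; x points from the cradle to the bottle, z up. Cradle: two rails 24 mm high, 8 mm thick, standing on the bench without a floor, 87 mm apart inside, joined at x = -43 mm by the back stop
- dock_home (a point): Where the centre of the fitting dish's underside lies when fully home in the cradle: on the bench, 83.5 mm along -x from the station's origin, axes as the station's. From here the rails run straight to x = -27 mm, then flare out to a mouth 125 mm wide inside (140 mm outside) at x = -54 mm
- pump_top (a point): Centre of the flat top of the blue pump head (42 mm across), on the bottle's axis, 221 mm above the bench when up. A spout 16 mm wide runs from the head over the cradle, to 72 mm from the axis (12 mm short of being over dock_home); its upper side lies 8 mm and its outlet 29 mm below the head's top; it moves down with the head
- pump (a joint): Travel of the sprung pump head: 0 = up, 0.016 m = fully down, against a spring of 3 N rising to 9 N; it springs back by itself
- dish_80: The dish that fits the cradle: round open blue ceramic dish with white dots, straight sides, 80 mm outer diameter, 34 mm high, wall 4 mm, inner floor 5 mm above its underside, about 0.15 kg. Origin: centre of its underside
- dish_62: Look-alike dish, too small: 62 mm outer diameter, otherwise the same shape, about 0.10 kg. Origin: centre of its underside
- dish_98: Look-alike dish, too large: 98 mm outer diameter, otherwise the same shape, about 0.20 kg. Origin: centre of its underside
- spool: Standing thread spool with blue flanges, 56 mm across, 72 mm high. Bystander. Origin: centre of its underside
- globe: Standing amber glass lamp globe, 104 mm across at half height, 105 mm high. Bystander. Origin: centre of its underside
- pot_red: Red paint pot with white lid, 58 mm across, 70 mm high. Bystander. Origin: centre of its underside
- pot_green: Green paint pot with white lid, 58 mm across, 70 mm high. Bystander. Origin: centre of its underside
There are look-alikes about, which are no part of the job. Leave any orange, purple or red look-alike of the dish_80 alone.

How it is judged:
By the outcome, as a careful person would: the job done as asked, in the order asked, and still so for the second after the job is handed in, with the robot touching nothing.
It also fails if it takes over 58 s, if anything falls off the work surface, if the arm or the gripper's body presses on something with over 40 N, if the wrist force passes 120 N, or if a joint passes its speed limit or range.

### The arm

A 6-joint arm with a two-finger parallel gripper is mounted at the origin on the work surface. World frame = base frame: x ahead of the robot, y to its left, z up, the work surface at z = 0. Lengths are in m, angles in degrees, forces in N, time in s.
With the tool pointing down it reaches from about 0.3 to 0.75 m from the base axis. Payload 8.5 kg.
Tool frame: the origin (TCP) lies at the very end of the fingers, on their centre line; the grasp point (between the pads) lies 19 mm behind it; z points along the fingers, y is the line along which they close (so a half turn about z gives the same grasp; the last joint's range is limited). The gripper opens to 88 mm and grips with 3 to 60 N. Pads are 18 mm wide; open, the fingers measure 123 mm over their backs; the gripper's body (75 mm by 187 mm) begins 45 mm behind the grasp point.
Start: joints at [58.654, 21.807, 74.336, -0, 83.858, -12.336], TCP at [0.179, 0.52, 0.239] pointing down, gripper open.
Joint ranges: [-178.18, 178.18], [-50.72, 133.34], [12.68, 142.11], [-81.47, 261.47], [9.98, 163.14], [-165.26, 165.26]. Speed limits (degrees/s): [136.94, 136.94, 180, 180, 180, 180].

### API

Orientations are given as [roll, pitch, yaw] about the fixed x, y, z axes, in that order (R = Rz(yaw) Ry(pitch) Rx(roll)).
In Python, from station import * gives the robot as it stands.
- The arm moves only by the tool step_arm, never from a script. Its argument "targets" is text: rows parted by semicolons, each of 7 numbers parted by spaces: the turn, a rotation vector about the tool's x, y, z in degrees, then the shift along the tool's x, y, z in mm, then the finger opening in mm, from 0 to 88.1. In form: rx ry rz dx dy dz jaw; .... A call has 1 to 5 rows; each row shifts and turns the commanded pose from where the row before left it, along the tool's axes as they then stand; what a row does not reach is not made up. A row lasts 1/10 s, in which the tool goes at most 50 mm and 8.59 degrees, less where a joint would pass 70% of its speed; a pose out of reach is approached as far as the arm can. A call with a gripper value outside its range is refused whole. The fingers move at their own pace and stop on an object; the grip force is fixed at half the most. Time passes only in rows, so rows that do not move let the fingers close. It gives the time, the measured TCP pose, the force, the opening and the grip force at its end, in the units of the state.
- state(): the state, without advancing time (a new reading comes with each control period).
- get_image(name): name is "scene" or "top" or "wrist"; returns (picture, depth): 480x640x3 uint8, blue, green, red; 480x640 float32, m along the optical axis (not along the pixel's ray), 0 where there is no reading.
- camera_params(name): a dict with "vfov" (degrees; the focal length in pixels is half the picture's height over the tangent of half this angle, whatever the lens; pixels are square), "cx", "cy" (the principal point, pixels), "rvec" (rotation vector, rad) and "tvec" (3), from world to camera coordinates, as OpenCV has them. Camera axes: x right, y down, z forward; pixel columns grow to the right and rows downward; lengths in m; the calibration is good to about 2 mm. A picture is of the moment at which its call begins: read the wrist's pose just before it. camera_params takes no time and is no camera call; for the wrist camera it gives the pose at the moment of the call.
- close_job(): hands the job in; it is judged then, once.
The state is a dict: "time_s": time; "joints": joint angles; "joint_velocities": joint speeds; "joint_torque": joint torques, N m; "eef_pos": TCP position; "tcp_rot": TCP orientation; "ft_force": force on the tool from outside, world axes, zero at the start; "ft_torque": the same for the moment, N m; "grip_width": finger opening in m; "grasp_force": force on a finger pad.
Only numpy, scipy, OpenCV 4.12 (cv2) and the standard library are available. Lean on these libraries where they do the work, as an engineer would, in place of code of your own. Each camera call takes 0.05 s, during which the arm holds its last target. There are 200 camera calls.

## Working session

There is one attempt and no reset: what is moved stays moved. The work goes in short steps, Python scripts to look and compute and a tool call to move; the robot and the scene stay as the last step left them, time stands still between calls to the robot, and variables do not carry over. Pictures are saved under pics/ and viewed, at most 10 in all, crops included, and the job is handed in when it is done.

Besides the shell and the picture viewer there is one more tool, called after ">>>" as name(argument=value, ...) on one line, values as JSON. step_arm: Moves the arm, as the interface text tells. Its arguments: {"type":"object","properties":{"targets":{"type":"string"}},"required":["targets"]}

```bash
mkdir -p pics
cat > h.py <<'E'
from station import *
import numpy as np, cv2
def grab(n,f=None):
    p=camera_params(n); im,d=get_image(n)
    if f: cv2.imwrite('pics/'+f,im)
    return im,d,p
def KRt(p):
    f=240/np.tan(np.radians(p['vfov'])/2)
    K=np.array([[f,0,p['cx']],[0,f,p['cy']],[0,0,1]]); R=cv2.Rodrigues(np.array(p['rvec'],float))[0]
    return K,R,np.array(p['tvec'],float).ravel()
def cloud(d,p):
    K,R,t=KRt(p); v,u=np.mgrid[:480,:640]
    c=np.stack([(u-K[0,2])/K[0,0]*d,(v-K[1,2])/K[0,0]*d,d],-1)
    return (c-t)@R
def pix2z(p,u,v,z):
    K,R,t=KRt(p); r=R.T@np.linalg.inv(K)@[u,v,1]; o=-R.T@t
    return o+r*(z-o[2])/r[2]
E
python3 - <<'E'
from h import *
for n in ('scene','top'):
    im,d,p=grab(n,n+'.png'); np.savez('pics/'+n,im=im,d=d,**{k:np.array(v) for k,v in p.items()}); print(n,p)
print(state())
E
ls
```

```text
scene {'vfov': 46.44069971611257, 'cx': 317.1414211126145, 'cy': 242.7999768050874, 'rvec': array([ 2.27994885,  1.24195779, -0.38969974]), 'tvec': array([-0.2382661 , -0.39821676,  1.58231511])}
top {'vfov': 44.32279256454409, 'cx': 308.7037704069408, 'cy': 239.87946564779733, 'rvec': array([ 2.12779585, -2.18252462,  0.13363932]), 'tvec': array([-0.06122815,  0.62464351,  1.51631241])}
{'time_s': 0.1, 'joints': array([ 5.86549873e+01,  2.18358469e+01,  7.43788218e+01, -1.40157812e-03,
        8.38570034e+01, -1.23338650e+01]), 'joint_velocities': array([ 0.06127472, -0.09623631, -0.05709697,  0.09117095,  0.00152048,
       -0.0184587 ]), 'joint_torque': array([ 4.39221112e-03, -4.38653004e+01, -2.24914026e+01,  7.14360061e-02,
        3.41853546e-02, -6.88465570e-05]), 'eef_pos': array([0.17902197, 0.5197862 , 0.23822089]), 'tcp_rot': array([-1.79929684e+02, -1.39485483e-02,  1.60988995e+02]), 'ft_force': array([-0.14382109,  0.96252654, -0.18352368]), 'ft_torque': array([-0.00859665, -0.04527213,  0.01260849]), 'grasp_force': 0.0, 'grip_width': 0.08806521892097924}
h.py
pics
```

View pics/top.png

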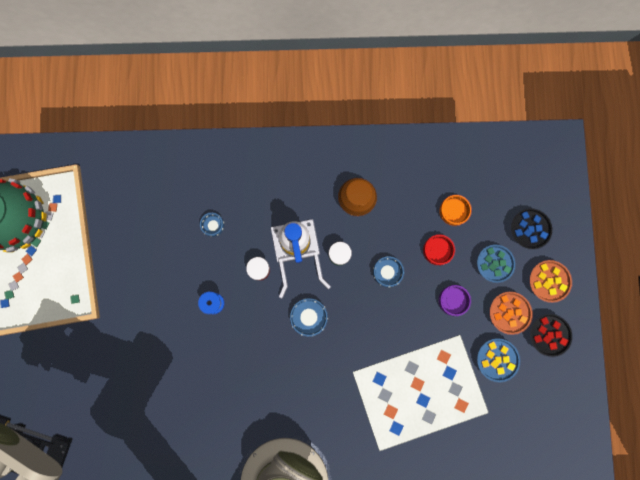

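View pics/scene.png

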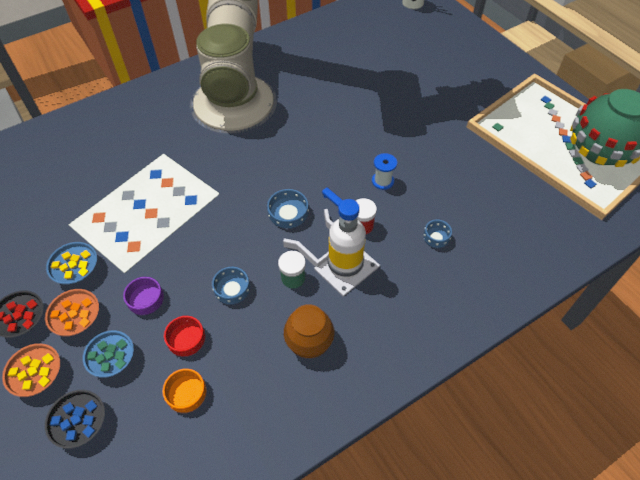

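The top view shows the station at about (295,240), with the cradle opening downward towards the robot. The large dish is at (309,317) in front of the mouth, the medium one at (388,271) and the small one at (212,224). The pots are at (258,268) and (340,252), the spool at (210,302) and the globe at (357,196). The scene view agrees. Next I'll measure with depth.

```bash
cat > meas.py <<'E'
from h import *
D={}
for n in ('top','scene'):
    z=np.load('pics/%s.npz'%n); p={k:z[k] for k in z.files}; D[n]=(z['im'],z['d'],p,cloud(z['d'],p))
def circ(P):
    A=np.c_[2*P,np.ones(len(P))]; s=np.linalg.lstsq(A,(P**2).sum(1),rcond=None)[0]
    return s[:2],np.sqrt(s[2]+s[0]**2+s[1]**2)
if __name__=='__main__':
  im,d,p,C=D['top']
  print('table z',np.median(C[380:420,200:240,2]), 'scene',np.median(D['scene'][3][300:340,480:520,2]))
  for nm,u,v in [('98',309,317),('80',388,271),('62',212,224),('spool',210,302),('globe',357,196),('potL',258,268),('potR',340,252),('head',293,232),('purple',454,300),('red',438,250)]:
    c=pix2z(p,u,v,0.03)[:2]
    for n in ('top','scene'):
        P=D[n][3].reshape(-1,3); q=P[(np.hypot(*(P[:,:2]-c).T)<(.065 if nm in('98','globe') else .048))&(P[:,2]>.012)]
        if not len(q): continue
        zt=np.percentile(q[:,2],98); r=q[q[:,2]>zt-.006][:,:2].astype(np.float32)
        (cc,rad)=cv2.minEnclosingCircle(r); print(nm,n,np.round(cc,4),'R',round(rad,4),'z',round(zt,4),len(r))
  x0,x1,y0,y1=255,355,195,345
  cv2.imwrite('pics/crop.png',cv2.resize(im[y0:y1,x0:x1],None,fx=4,fy=4,interpolation=cv2.INTER_CUBIC))
E
python3 meas.py
```

```text
table z 0.00016496534693833206 scene 6.77678198867532e-05
98 top [ 0.4274 -0.0779] R 0.0001 z 1.5825 1259
98 scene [ 0.4231 -0.0716] R 0.0506 z 0.0375 207
80 top [ 0.5366 -0.2843] R 0.0396 z 0.0394 74
80 scene [ 0.5383 -0.2837] R 0.0421 z 0.0378 209
62 top [0.6745 0.1825] R 0.0309 z 0.0393 60
62 scene [0.6757 0.1811] R 0.0327 z 0.0379 119
spool top [0.4652 0.1816] R 0.0278 z 0.079 121
spool scene [0.4649 0.1812] R 0.0292 z 0.0764 290
globe top [ 0.7344 -0.2073] R 0.0332 z 0.1096 307
globe scene [ 0.7351 -0.2088] R 0.0339 z 0.1084 811
potL top [0.5505 0.0578] R 0.0286 z 0.0762 161
potL scene [0.5517 0.0565] R 0.0308 z 0.0739 274
potR top [ 0.5843 -0.1553] R 0.0282 z 0.0763 158
potR scene [ 0.5859 -0.1576] R 0.0295 z 0.074 445
head top [ 0.6219 -0.0401] R 0.0206 z 0.2257 155
head scene [ 0.6227 -0.0407] R 0.023 z 0.2228 291
purple top [ 0.4565 -0.4554] R 0.0399 z 0.0386 77
purple scene [ 0.4562 -0.4564] R 0.0415 z 0.0381 203
red top [ 0.5908 -0.4203] R 0.0397 z 0.0396 60
red scene [ 0.5914 -0.4218] R 0.0407 z 0.0381 215
```

View pics/crop.png

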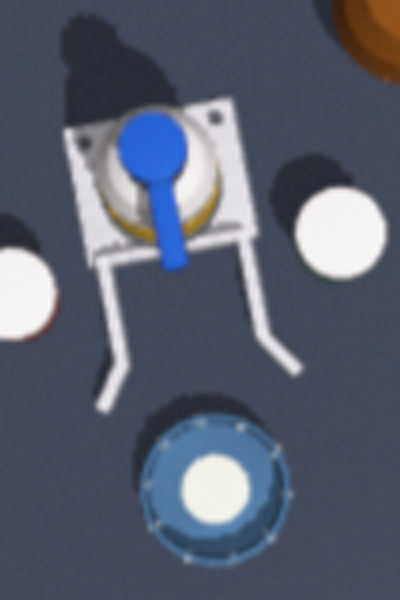

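The crop shows the rail tips at about (103,408) and (298,370), the kinks at (125,362) and (262,335), the back stop along y≈240–255 and the spout tip at (175,265). The cradle axis tilts slightly to the right in the image. I'll fit the station pose to the rail pixels and depth points.

```bash
cat > fit.py <<'E'
from meas import *
from scipy.optimize import least_squares
# rail centre lines in station frame (z=.024)
L=[np.array([(-.047,s*.0475),(-.1105,s*.0475),(-.1375,s*.0663)]) for s in (1,-1)]
segs=[(l[i],l[i+1]) for l in L for i in (0,1)]+[(L[0][0],L[1][0])]
def dist(q):
    o=[]
    for a,b in segs:
        t=np.clip(((q-a)@(b-a))/((b-a)@(b-a)),0,1); o.append(np.linalg.norm(q-a-t[:,None]*(b-a),axis=1))
    return np.min(o,0)
def T(s,P): 
    c,n=np.cos(s[2]),np.sin(s[2]); return (P-s[:2])@np.array([[c,-n],[n,c]])
if __name__=='__main__':
  s0=[.622,-.041,np.radians(10)]
  for n in ('top','scene'):
    P=D[n][3].reshape(-1,3); q=P[(P[:,2]>.019)&(P[:,2]<.031)][:,:2]
    s=np.array(s0)
    for th in (.015,.009,.007,.007):
        l=T(s,q); m=(dist(l)<th)&(l[:,0]<-.047)
        s=least_squares(lambda s:dist(T(s,q[m])),s,loss='soft_l1',f_scale=.002).x
    print(n,m.sum(),np.round(s,4),np.degrees(s[2]),np.abs(dist(T(s,q[m]))).mean())
  im,d,p,C=D['top']
  px=[(103,408),(298,370),(125,362),(262,335),(104,262),(245,238)]
  W=np.array([pix2z(p,255+(u-1.5)/4,195+(v-1.5)/4,.024)[:2] for u,v in px]);print(W.round(4))
  s=least_squares(lambda s:dist(T(s,W)),s0).x; print(s,np.degrees(s[2]),dist(T(s,W)).round(4), T(s,W).round(4))
E
python3 fit.py
```

```text
top 205 [ 0.6224 -0.0397  0.1675] 9.594449409822237 0.0020892105841263903
scene 228 [ 0.6233 -0.0416  0.1635] 9.36831479165503 0.0024169755480791914
[[ 0.4761  0.0013]
 [ 0.4978 -0.1278]
 [ 0.506  -0.0138]
 [ 0.5215 -0.1047]
 [ 0.5726 -0.0012]
 [ 0.5862 -0.0952]]
[ 0.62378988 -0.04116103  0.16097304] 9.223075570819539 [0.0016 0.0012 0.0021 0.0014 0.0029 0.0012] [[-0.139   0.0656]
 [-0.1382 -0.0653]
 [-0.1119  0.0459]
 [-0.1112 -0.0463]
 [-0.0442  0.0477]
 [-0.0458 -0.0473]]
```

```bash
cat >> h.py <<'E'
S=np.array([.6232,-.0411]); PSI=np.radians(9.4); A=np.array([np.cos(PSI),np.sin(PSI)]); N=np.array([-A[1],A[0]])
def st(P): P=np.asarray(P)[:2]-S; return np.round([P@A*1e3,P@N*1e3],1)   # station along, lateral in mm
def tcp(): 
    s=state(); return st(s['eef_pos']),s['eef_pos'].round(4),s['tcp_rot'].round(2),s['ft_force'].round(1)
E
python3 - <<'E'
from meas import *
p=D['top'][2]; print(pix2z(p,309,317.3,.034))
for n,P in dict(d98=pix2z(p,309,317.3,.034),d80=(.5374,-.284),d62=(.675,.182),spool=(.465,.1814),globe=(.735,-.208),red=(.551,.057),green=(.585,-.1565),tcp=(.179,.52)).items(): print(n,st(P))
E
```

```text
[ 0.42025729 -0.07272186  0.034     ]
d98 [-205.4    1.9]
d80 [-124.3 -225.6]
d62 [ 87.5 211.6]
spool [-119.7  245.4]
globe [  83.  -182.9]
red [-55.2 108.6]
green [ -56.5 -107.6]
tcp [-346.6  626.1]
```

>>> step_arm(targets="0 0 -7.1 0 0 0 40; 0 0 -7.1 0 0 0 40; 0 0 -7.1 0 0 0 40; 0 0 -7.1 0 0 0 40; 0 0 0 0 0 0 40")

```text
time_s: 0.6
eef_pos: [0.1791, 0.5199, 0.2384]
tcp_rot: [-180.0, -0.0, -170.5]
ft_force: [-0.7, -0.3, 0.6]
grip_width: 0.0505
grasp_force: 0.0
```

>>> step_arm(targets="0 0 0 -9.5 -41.6 0 40; 0 0 0 -9.5 -41.6 0 40; 0 0 0 -9.5 -41.6 0 40; 0 0 0 -9.5 -41.6 0 40; 0 0 0 -9.5 -41.6 0 40")

```text
time_s: 1.1
eef_pos: [0.2601, 0.321, 0.2387]
tcp_rot: [-180.0, 0.0, -170.8]
ft_force: [1.2, -1.6, 0.4]
grip_width: 0.0403
grasp_force: 0.0
```

>>> step_arm(targets="0 0 0 -9.5 -41.6 0 40; 0 0 0 -9.5 -41.6 0 40; 0 0 0 -9.5 -41.6 0 40; 0 0 0 -9.5 -41.6 0 40; 0 0 0 -9.5 -41.6 0 40")

```text
time_s: 1.6
eef_pos: [0.3409, 0.1234, 0.2388]
tcp_rot: [-180.0, 0.0, -170.8]
ft_force: [0.5, 0.6, 0.0]
grip_width: 0.0401
grasp_force: 0.0
```

>>> step_arm(targets="0 0 0 -9.5 -41.6 0 40; 0 0 0 -9.5 -41.6 0 40; 0 0 0 -9.5 -41.6 0 40; 0 0 0 -9.5 -41.6 0 40; 0 0 0 -9.5 -41.6 0 40")

```text
time_s: 2.1
eef_pos: [0.4218, -0.0743, 0.2387]
tcp_rot: [180.0, 0.0, -170.9]
ft_force: [1.2, 0.7, 0.0]
grip_width: 0.0398
grasp_force: 0.0
```

Run:
```python
from h import *
print(tcp()); im,d,p=grab('wrist','w1.png'); np.savez('pics/w1',im=im,d=d,**{k:np.array(v) for k,v in p.items()})
```

```text
(array([-2.041e+02,  2.000e-01]), array([ 0.4218, -0.0743,  0.2387]), array([ 179.99,    0.  , -170.86]), array([1.2, 0.7, 0. ]))
```

View pics/w1.png

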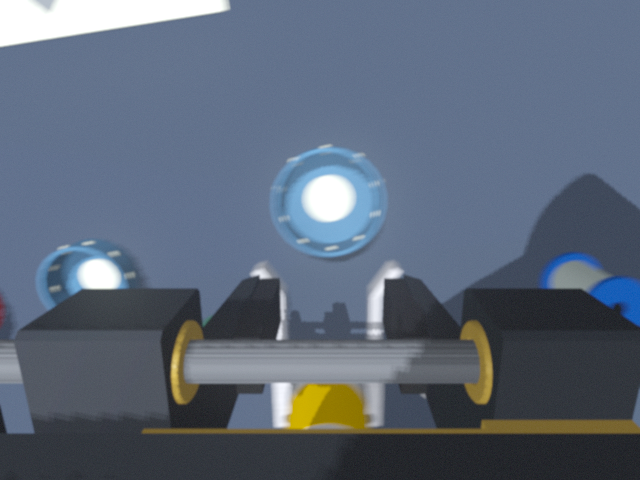

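The wrist view shows dish_98 at about (329,202), dish_80 partly hidden at (88,280) and the rail tips at (262,268) and (393,268). I'll check these positions.

Run:
```python
from h import *
z=np.load('pics/w1.npz'); p={k:z[k] for k in z.files}
for n,u,v,h in [('d98',329,201.5,.034),('edgeL',271,201,.034),('edgeR',387,201,.034),('tipL',393,266,.024),('tipR',262,266,.024)]:
    q=pix2z(p,u,v,h); print(n,q.round(4),st(q))
C=cloud(z['d'],p).reshape(-1,3)
for n,c,r in (('98',(.4215,-.073),.062),('80',(.5375,-.284),.05)):
    m=(np.hypot(*(C[:,:2]-c).T)<r)&(C[:,2]>.028)&(C[:,2]<.045); q=C[m]; print(n,m.sum(),np.percentile(q[:,2],95), st(np.r_[cv2.minEnclosingCircle(q[:,:2].astype(np.float32))[0]]),cv2.minEnclosingCircle(q[:,:2].astype(np.float32)))
```

```text
d98 [ 0.4218 -0.0752  0.034 ] [-204.2   -0.8]
edgeL [ 0.4294 -0.1254  0.034 ] [-205.   -51.5]
edgeR [ 0.4134 -0.0251  0.034 ] [-204.4   50. ]
tipL [ 0.475  -0.0059  0.024 ] [-140.5   58.9]
tipR [ 0.4943 -0.1275  0.024 ] [-141.2  -64.2]
98 1715 0.033932491587166005 [-202.8    2.6] ((0.42274072766304016, -0.07164405286312103), 0.04908568784594536)
80 935 0.03367686211143817 [-126.3 -227. ] ((0.535669207572937, -0.2856837213039398), 0.04050518944859505)
```

>>> step_arm(targets="0 0 0 0 0.5 45 40; 0 0 0 0 0.5 45 40; 0 0 0 0 0 45 40; 0 0 0 0 0 44 40; 0 0 0 0 0 44 40")

```text
time_s: 2.65
eef_pos: [0.4213, -0.0713, 0.0143]
tcp_rot: [-180.0, 0.0, -170.8]
ft_force: [1.7, -1.2, -0.2]
grip_width: 0.0399
grasp_force: 0.0
```

>>> step_arm(targets="0 0 0 0 5 0 40; 0 0 0 1 10 0 40; 0 0 0 2 12 0 40; 0 0 0 2 14 0 40; 0 0 0 3 14 0 40")

```text
time_s: 3.15
eef_pos: [0.405, -0.0175, 0.0173]
tcp_rot: [-179.9, 0.2, -170.6]
ft_force: [1.8, -2.5, 2.0]
grip_width: 0.0399
grasp_force: 1.5
```

>>> step_arm(targets="0 0 0 4 14 0 40; 0 0 0 4 14 0 40; 0 0 0 4 14 0 40; 0 0 0 4 14 0 40; 0 0 0 4 14 0 40")

```text
time_s: 3.65
eef_pos: [0.3727, 0.0484, 0.0158]
tcp_rot: [180.0, -0.0, -170.6]
ft_force: [1.3, -2.4, 2.8]
grip_width: 0.0399
grasp_force: 1.4
```

>>> step_arm(targets="0 0 0 2 8 0 40; 0 0 0 0 3 0 40; 0 0 0 0 0 0 40; 0 0 0 0 -3 0 40; 0 0 0 0 0 0 40")

```text
time_s: 4.15
eef_pos: [0.3703, 0.0544, 0.0157]
tcp_rot: [180.0, -0.0, -170.7]
ft_force: [0.6, 0.0, -0.2]
grip_width: 0.04
grasp_force: 0.0
```

>>> step_arm(targets="0 0 0 0 0 -20 40; 0 0 0 0 0 -40 40; 0 0 0 0 0 -44 36; 0 0 0 0 0 0 30; 0 0 0 0 0 0 30")

```text
time_s: 4.65
eef_pos: [0.3702, 0.0546, 0.12]
tcp_rot: [-180.0, 0.1, -170.6]
ft_force: [-0.4, -0.5, -0.1]
grip_width: 0.0298
grasp_force: 0.0
```

Run:
```python
from h import *
print(tcp()); grab('top','t2.png')
```

```text
(array([-233.9,  135.8]), array([0.3702, 0.0546, 0.12  ]), array([-1.7997e+02,  1.0000e-01, -1.7065e+02]), array([-0.4, -0.5, -0.1]))
```

View pics/t2.png

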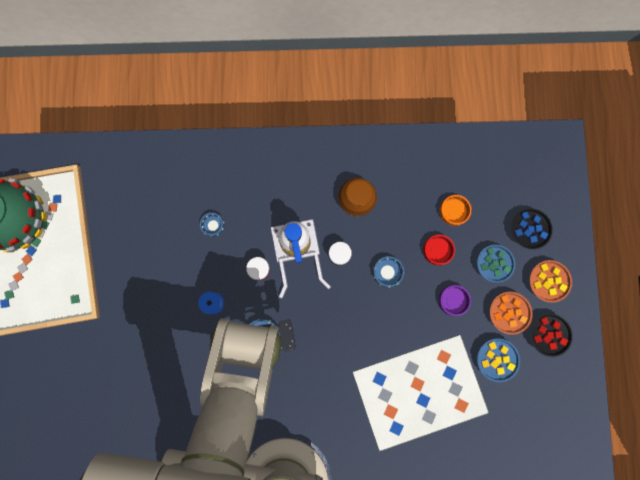

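The mouth is clear: dish_98 now sits to the left, under the gripper, as a blue sliver near (265,322). Dish_80 is still at (388,271), so I'll move over it.

>>> step_arm(targets="0 0 0 -10.9 -36.2 0 26; 0 0 0 -10.9 -36.2 0 26; 0 0 0 -10.9 -36.2 0 26; 0 0 0 -10.9 -36.2 0 26; 0 0 0 -10.9 -36.2 0 26")

```text
time_s: 5.2
eef_pos: [0.4531, -0.1162, 0.1178]
tcp_rot: [179.9, -0.2, -170.7]
ft_force: [0.8, 0.3, -1.0]
grip_width: 0.0258
grasp_force: 0.0
```

>>> step_arm(targets="0 0 0 -10.9 -36.2 0 26; 0 0 0 -10.9 -36.2 0 26; 0 0 0 -10.9 -36.2 0 26; 0 0 0 -10.9 -36.2 0 26; 0 0 0 -10.9 -36.2 0 26")

```text
time_s: 5.7
eef_pos: [0.5365, -0.2857, 0.1171]
tcp_rot: [179.8, -0.2, -170.6]
ft_force: [0.4, 0.6, 0.3]
grip_width: 0.0261
grasp_force: 0.0
```

>>> step_arm(targets="0 0 0 0 0 0 26; 0 0 0 0 0 20 26; 0 0 0 0 0 20 26; 0 0 0 0 0 10 26; 0 0 0 0 0 0 26")

```text
time_s: 6.2
eef_pos: [0.5357, -0.2835, 0.0673]
tcp_rot: [179.8, -0.2, -170.6]
ft_force: [1.3, 0.2, -0.3]
grip_width: 0.026
grasp_force: 0.0
```

Run:
```python
from h import *
print(tcp()); im,d,p=grab('wrist','w2.png')
C=cloud(d,p).reshape(-1,3)
m=(np.hypot(*(C[:,:2]-(.5367,-.2846)).T)<.05)&(C[:,2]>.03)&(C[:,2]<.04); q=C[m]; print(m.sum(), st(np.r_[cv2.minEnclosingCircle(q[:,:2].astype(np.float32))[0]]),cv2.minEnclosingCircle(q[:,:2].astype(np.float32)))
```

```text
(array([-125.9, -224.8]), array([ 0.5357, -0.2835,  0.0673]), array([ 179.78,   -0.19, -170.61]), array([ 1.3,  0.2, -0.3]))
3038 [-125.2 -227.1] ((0.5368236899375916, -0.28560367226600647), 0.040191538631916046)
```

View pics/w2.png

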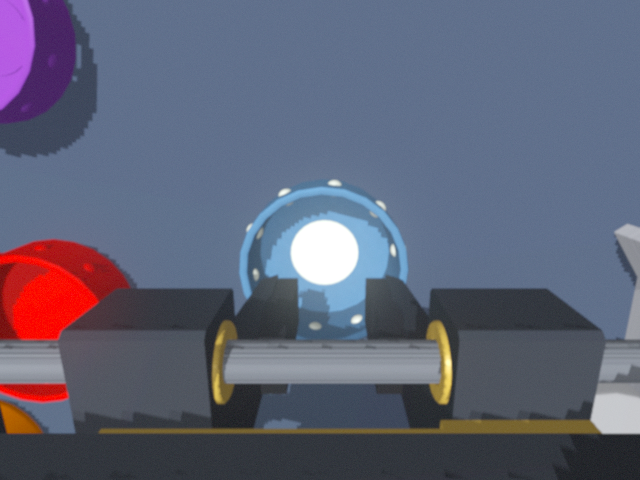

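Dish_80 is centred under the fingers (measured radius 40 mm), with its floor spot at (325,252). I'll lower the fingers inside it as a cage and slide it around to the mouth.

>>> step_arm(targets="0 0 0 0 -2 25 26; 0 0 0 0 0 26 26; 0 0 0 0 0 0 26; 0 0 0 5 2 0 26; 0 0 0 8 5 0 26")

```text
time_s: 6.75
eef_pos: [0.5235, -0.2822, 0.0204]
tcp_rot: [-179.9, 0.1, -170.6]
ft_force: [1.1, -0.7, 0.3]
grip_width: 0.0264
grasp_force: 0.5
```

>>> step_arm(targets="0 0 0 12 10 0 26; 0 0 0 12 12 0 26; 0 0 0 12 14 0 26; 0 0 0 12 14 0 26; 0 0 0 10 14 0 26")

```text
time_s: 7.25
eef_pos: [0.4548, -0.2278, 0.0203]
tcp_rot: [-179.9, 0.1, -170.6]
ft_force: [1.4, -0.5, -0.2]
grip_width: 0.026
grasp_force: 0.5
```

>>> step_arm(targets="0 0 0 8 14 0 26; 0 0 0 6 14 0 26; 0 0 0 4 14 0 26; 0 0 0 3 14 0 26; 0 0 0 2 14 0 26")

```text
time_s: 7.75
eef_pos: [0.4212, -0.1623, 0.0197]
tcp_rot: [-179.9, 0.1, -170.6]
ft_force: [0.4, -1.7, 1.5]
grip_width: 0.0258
grasp_force: 1.2
```

>>> step_arm(targets="0 0 0 1 14 0 26; 0 0 0 0 14 0 26; 0 0 0 0 14 0 26; 0 0 0 0 14 0 26; 0 0 0 0 14 0 26")

```text
time_s: 8.25
eef_pos: [0.4087, -0.0926, 0.0187]
tcp_rot: [180.0, -0.0, -170.6]
ft_force: [0.5, -2.6, 1.7]
grip_width: 0.0258
grasp_force: 1.2
```

Run:
```python
from h import *
print(tcp())
```

```text
(array([-220. ,  -15.8]), array([ 0.4087, -0.0926,  0.0187]), array([ 180. ,   -0. , -170.6]), array([ 0.5, -2.6,  1.7]))
```

>>> step_arm(targets="0 0 0 0 12 0 26; 0 0 0 0 6 0 26; 0 0 0 0 2 0 26; 0 0 0 0 0 0 26; 0 0 0 0 -4 0 26")

```text
time_s: 8.75
eef_pos: [0.4063, -0.0782, 0.0187]
tcp_rot: [180.0, -0.0, -170.6]
ft_force: [-0.6, -2.2, 1.7]
grip_width: 0.0259
grasp_force: 1.1
```

>>> step_arm(targets="0 0 0 0 0 -20 26; 0 0 0 0 0 -30 26; 0 0 0 20 0 -30 30; 0 0 0 30 0 0 30; 0 0 0 0 0 0 30")

```text
time_s: 9.25
eef_pos: [0.3545, -0.086, 0.099]
tcp_rot: [179.9, -0.1, -170.7]
ft_force: [-0.0, -0.0, 0.0]
grip_width: 0.0299
grasp_force: 0.0
```

```bash
cat > look.py <<'E'
from h import *
import sys
print(tcp()); 
for n in sys.argv[2:]:
    im,d,p=grab(n,sys.argv[1]+n+'.png'); C=cloud(d,p).reshape(-1,3)
    np.savez('pics/'+sys.argv[1]+n,im=im,d=d,**{k:np.array(v) for k,v in p.items()})
E
python3 - <<'E'
from h import *
print(tcp()); im,d,p=grab('wrist','w3.png'); C=cloud(d,p).reshape(-1,3)
l=(C[:,:2]-S)@np.c_[A,N]*1e3
m=(np.abs(l[:,1])<60)&(l[:,0]<-155)&(l[:,0]>-280)&(C[:,2]>.028)&(C[:,2]<.04)
print('d80',m.sum(),cv2.minEnclosingCircle(l[m].astype(np.float32)))
m=(np.abs(l[:,1])<80)&(l[:,0]<-110)&(l[:,0]>-140)&(C[:,2]>.018)&(C[:,2]<.028)
for s in (1,-1):
    for a,b in((-125,-112),(-140,-130)):
        k=m&(s*l[:,1]>20)&(l[:,0]>a)&(l[:,0]<b); print(s,a,k.sum(),np.percentile(l[k,1],[5,50,95]) if k.sum() else '')
E
```

```text
(array([-272.5,   -0.4]), array([ 0.3545, -0.086 ,  0.099 ]), array([ 1.7994e+02, -7.0000e-02, -1.7071e+02]), array([-0., -0.,  0.]))
d80 1416 ((-219.45718383789062, -8.00736141204834), 40.30036163330078)
1 -125 0 
1 -140 0 
-1 -125 0 
-1 -140 0
```

View pics/w3.png

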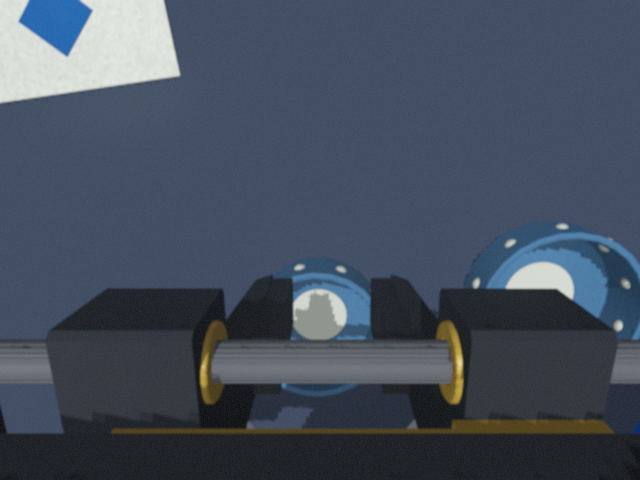

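The view shows dish_80 between and ahead of the fingers (spot at (320,315)), with dish_98 off to the right at (540,290), clear of the path. I'll go behind dish_80 and push.

>>> step_arm(targets="0 0 0 6 -2 20 30; 0 0 0 0 0 25 30; 0 0 0 0 0 25 30; 0 0 0 0 0 13 30; 0 0 0 0 0 0 30")

```text
time_s: 9.8
eef_pos: [0.3512, -0.089, 0.0142]
tcp_rot: [179.8, -0.2, -170.6]
ft_force: [-0.5, -0.5, 0.4]
grip_width: 0.0303
grasp_force: 0.0
```

>>> step_arm(targets="0 0 0 -5 0 0 30; 0 0 0 -5 0 0 30; 0 0 0 -8 0 0 30; 0 0 0 -10 0 0 30; 0 0 0 -10 0.5 0 30")

```text
time_s: 10.3
eef_pos: [0.3898, -0.0823, 0.0161]
tcp_rot: [-180.0, 0.0, -170.6]
ft_force: [-2.3, -2.4, 1.9]
grip_width: 0.0303
grasp_force: 1.1
```

>>> step_arm(targets="0 0 0 -10 0.5 0 30; 0 0 0 -10 0.5 0 30; 0 0 0 -10 0.5 0 30; 0 0 0 -8 0 0 30; 0 0 0 -6 0 0 30")

```text
time_s: 10.8
eef_pos: [0.4326, -0.0736, 0.0157]
tcp_rot: [180.0, -0.0, -170.6]
ft_force: [-2.4, -0.2, 1.9]
grip_width: 0.03
grasp_force: 1.1
```

```bash
cat > dish.py <<'E'
from h import *
import sys
print(tcp())
for n in sys.argv[1:]:
    im,d,p=grab(n,None); np.savez('pics/last_'+n,im=im,d=d,**{k:np.array(v) for k,v in p.items()})
    cv2.imwrite('pics/last_%s.png'%n,im)
    C=cloud(d,p).reshape(-1,3); l=(C[:,:2]-S)@np.c_[A,N]*1e3
    b=im.reshape(-1,3).astype(int); blue=(b[:,0]-b[:,2]>50)
    m=(np.abs(l[:,1])<48)&(l[:,0]<-30)&(l[:,0]>-230)&(C[:,2]>.029)&(C[:,2]<.04)&blue
    print(n,m.sum()); 
    if m.sum()>5: print(cv2.minEnclosingCircle(l[m].astype(np.float32)),l[m].min(0),l[m].max(0))
E
python3 dish.py scene
```

```text
(array([-193.4,   -0.9]), array([ 0.4326, -0.0736,  0.0157]), array([ 1.8000e+02, -1.0000e-02, -1.7059e+02]), array([-2.4, -0.2,  1.9]))
scene 10
((-147.80462646484375, -1.550624966621399), 38.663822174072266) [-176.14633539  -38.7954609 ] [-111.00862025   24.74823553]
```

Run:
```python
import cv2
im=cv2.imread('pics/last_scene.png'); cv2.imwrite('pics/c4.png',cv2.resize(im[150:310,220:420],None,fx=3.5,fy=3.5,interpolation=cv2.INTER_CUBIC))
```

```text
(no output)
```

View pics/c4.png

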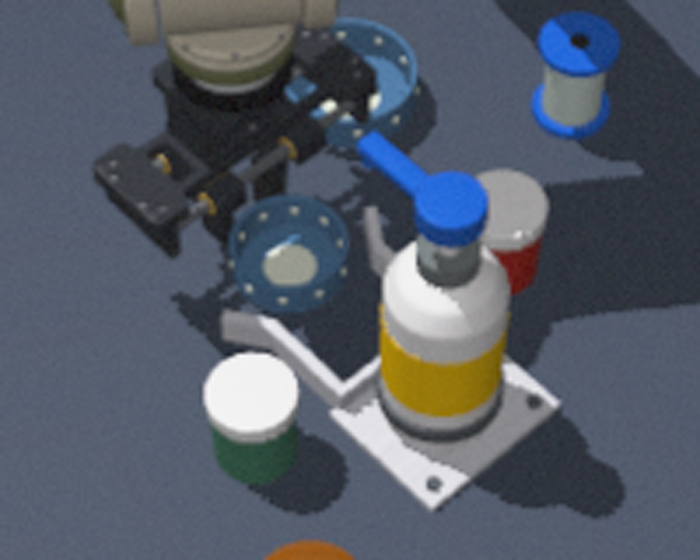

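The crop shows dish_80 at about (290,255), in the mouth between the rail ends, with the fingers behind it. I'll keep pushing and watch the force.

>>> step_arm(targets="0 0 0 -6 0 0 30; 0 0 0 -6 0 0 30; 0 0 0 -6 0 0 30; 0 0 0 -6 0 0 30; 0 0 0 -5 0 0 30")

```text
time_s: 11.35
eef_pos: [0.4611, -0.069, 0.0157]
tcp_rot: [-180.0, 0.0, -170.6]
ft_force: [-1.8, 0.2, -0.5]
grip_width: 0.0299
grasp_force: 0.6
```

>>> step_arm(targets="0 0 0 -5 0 0 30; 0 0 0 -5 0 0 30; 0 0 0 -5 0 0 30; 0 0 0 -5 0 0 30; 0 0 0 -4 0 0 30")

```text
time_s: 11.85
eef_pos: [0.4846, -0.065, 0.0157]
tcp_rot: [-180.0, 0.0, -170.6]
ft_force: [-0.8, 0.2, -0.7]
grip_width: 0.0305
grasp_force: 0.5
```

>>> step_arm(targets="0 0 0 -3 0 0 30; 0 0 0 -2 0 0 30; 0 0 0 -2 0 0 30; 0 0 0 -1 0 0 30; 0 0 0 0 0 0 30")

```text
time_s: 12.35
eef_pos: [0.4922, -0.0638, 0.0158]
tcp_rot: [-180.0, 0.0, -170.6]
ft_force: [-0.3, 0.5, -1.4]
grip_width: 0.0303
grasp_force: 0.1
```

```bash
python3 dish.py scene
```

```text
(array([-132.9,   -1. ]), array([ 0.4922, -0.0638,  0.0158]), array([-1.8000e+02,  1.0000e-02, -1.7061e+02]), array([-0.3,  0.5, -1.4]))
scene 15
((-88.73257446289062, -4.012512683868408), 38.13225173950195) [-122.0139777   -37.97854248] [-51.5122651   16.45567098]
```

Still about 3 mm short. I'll continue in small steps until it meets the stop.

>>> step_arm(targets="0 0 0 -1.5 0 0 30; 0 0 0 -1 0 0 30; 0 0 0 -1 0 0 30; 0 0 0 0 0 0 30; 0 0 0 0 0 0 30")

```text
time_s: 12.9
eef_pos: [0.495, -0.0632, 0.0157]
tcp_rot: [180.0, -0.1, -170.6]
ft_force: [-4.7, -1.9, 2.2]
grip_width: 0.0303
grasp_force: 2.5
```

>>> step_arm(targets="0 0 0 -1 0 0 30; 0 0 0 0 0 0 30; 0 0 0 0 0 0 30; 0 0 0 0 0 0 30; 0 0 0 0 0 0 30")

```text
time_s: 13.4
eef_pos: [0.4951, -0.063, 0.0157]
tcp_rot: [180.0, -0.2, -170.6]
ft_force: [-8.4, -2.6, 4.7]
grip_width: 0.0301
grasp_force: 4.5
```

>>> step_arm(targets="0 0 0 -1.5 0 0 30; 0 0 0 0 0 0 30; 0 0 0 0 0 0 30; 0 0 0 2 0 0 30; 0 0 0 3 0 0 30")

```text
time_s: 13.9
eef_pos: [0.4934, -0.0637, 0.0159]
tcp_rot: [-180.0, 0.1, -170.6]
ft_force: [0.2, 0.4, 0.2]
grip_width: 0.0299
grasp_force: 0.0
```

>>> step_arm(targets="0 0 0 8 0 0 30; 0 0 0 20 0 0 30; 0 0 0 25 0 0 20; 0 0 0 25 0 0 10; 0 0 0 0 0 -20 0")

```text
time_s: 14.4
eef_pos: [0.4126, -0.0757, 0.0346]
tcp_rot: [179.8, -0.3, -170.7]
ft_force: [0.5, 0.0, -0.7]
grip_width: 0.0078
grasp_force: 0.0
```

>>> step_arm(targets="0 0 0 0 0 -45 0; 0 0 0 0 0 -45 0; 0 0 0 0 0 -45 0; 0 0 0 0 0 -45 0; 0 0 0 0 0 -45 0")

```text
time_s: 14.9
eef_pos: [0.4156, -0.0761, 0.2629]
tcp_rot: [-180.0, 0.1, -170.6]
ft_force: [0.3, -0.3, -0.4]
grip_width: 0.0004
grasp_force: 0.0
```

```bash
python3 dish.py scene top
python3 - <<'E'
import cv2,numpy as np
a=cv2.imread('pics/last_scene.png')[160:300,250:410]; b=cv2.imread('pics/last_top.png')[190:330,230:370]
cv2.imwrite('pics/c5.png',np.hstack([cv2.resize(a,(400,350),interpolation=2),cv2.resize(b,(350,350),interpolation=2)]))
E
```

```text
(array([-210.5,   -0.6]), array([ 0.4156, -0.0761,  0.2629]), array([-1.7997e+02,  7.0000e-02, -1.7061e+02]), array([ 0.3, -0.3, -0.4]))
scene 81
((-85.2833480834961, 1.5956755876541138), 41.12498474121094) [-124.27485003  -37.72802891] [-48.14933671  33.30764562]
top 47
((-86.02179718017578, 1.972941517829895), 38.502559661865234) [-123.41761189  -35.79361229] [-50.02625292  37.82603155]
```

View pics/c5.png

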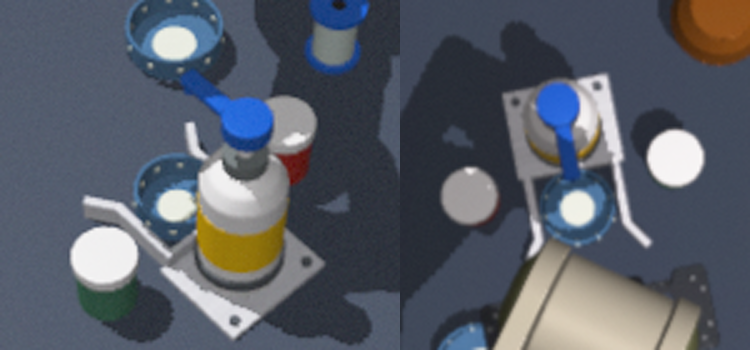

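Dish_80 is home against the back stop: rear rim at -124 mm, stiff contact, and centred between the rails at (575,208) in the right half. Next is the pump.

>>> step_arm(targets="0 0 0 -42 0.5 0 0; 0 0 0 -42 0.5 0 0; 0 0 0 -42 0 0 0; 0 0 0 -42 0 0 0; 0 0 0 -42 0 0 0")

```text
time_s: 15.5
eef_pos: [0.6246, -0.0406, 0.2594]
tcp_rot: [180.0, -0.0, -170.6]
ft_force: [0.2, -0.6, -0.3]
grip_width: 0.0005
grasp_force: 0.0
```

>>> step_arm(targets="0 0 0 0 0 10 0; 0 0 0 0 0 12 0; 0 0 0 0 0 10 0; 0 0 0 0 0 0 0; 0 0 0 0 0 0 0")

```text
time_s: 16.0
eef_pos: [0.6225, -0.0413, 0.2291]
tcp_rot: [-180.0, 0.0, -170.6]
ft_force: [-0.4, -0.7, 0.9]
grip_width: 0.0003
grasp_force: 0.0
```

```bash
python3 -c "
from h import *
print(tcp())"
```

```text
(array([-0.7, -0.1]), array([ 0.6225, -0.0413,  0.2291]), array([-1.7999e+02,  1.0000e-02, -1.7064e+02]), array([-0.4, -0.7,  0.9]))
```

>>> step_arm(targets="0 0 0 0 0 4 0; 0 0 0 0 0 4 0; 0 0 0 0 0 3 0; 0 0 0 0 0 3 0; 0 0 0 0 0 3 0")

```text
time_s: 16.5
eef_pos: [0.6231, -0.0412, 0.2121]
tcp_rot: [-180.0, 0.0, -170.6]
ft_force: [-1.5, -0.5, 5.5]
grip_width: 0.0004
grasp_force: 3.0
```

>>> step_arm(targets="0 0 0 0 0 3 0; 0 0 0 0 0 2 0; 0 0 0 0 0 2 0; 0 0 0 0 0 1 0; 0 0 0 0 0 0 0")

```text
time_s: 17.0
eef_pos: [0.6232, -0.0412, 0.2054]
tcp_rot: [-179.9, 0.1, -170.6]
ft_force: [-4.7, -0.4, 12.3]
grip_width: 0.0005
grasp_force: 6.0
```

>>> step_arm(targets="0 0 0 0 0 1 0; 0 0 0 0 0 1 0; 0 0 0 0 0 1 0; 0 0 0 0 0 0 0; 0 0 0 0 0 0 0")

```text
time_s: 17.5
eef_pos: [0.6233, -0.0412, 0.2052]
tcp_rot: [-179.8, 0.3, -170.6]
ft_force: [-10.0, 1.6, 26.8]
grip_width: 0.0002
grasp_force: 13.8
```

The pump is at its hard stop: the force jumped to 27 N with no further travel. I'll release it and retreat.

>>> step_arm(targets="0 0 0 0 0 -4 0; 0 0 0 0 0 -8 0; 0 0 0 0 0 -10 0; 0 0 0 0 0 -20 0; 0 0 0 0 0 -30 0")

```text
time_s: 18.0
eef_pos: [0.6226, -0.0409, 0.2718]
tcp_rot: [179.9, -0.2, -170.6]
ft_force: [0.1, -0.4, -0.3]
grip_width: 0.0006
grasp_force: 0.0
```

>>> step_arm(targets="0 0 0 40 0 0 0; 0 0 0 45 0 0 0; 0 0 0 45 0 0 0; 0 0 0 40 0 0 0; 0 0 0 0 0 0 0")

```text
time_s: 18.5
eef_pos: [0.452, -0.0686, 0.273]
tcp_rot: [180.0, -0.1, -170.7]
ft_force: [0.7, 0.8, -0.5]
grip_width: 0.0003
grasp_force: 0.0
```

```bash
python3 dish.py scene top
python3 - <<'E'
from h import *
for n in('scene','top'):
    z=np.load('pics/last_%s.npz'%n); p={k:z[k] for k in z.files}; P=cloud(z['d'],p).reshape(-1,3)
    for nm,c in dict(head=(.6224,-.0404),spool=(.465,.1814),globe=(.735,-.208),red=(.551,.057),green=(.585,-.1565)).items():
        q=P[(np.hypot(*(P[:,:2]-c).T)<.05)&(P[:,2]>.012)]; zt=np.percentile(q[:,2],98); r=q[q[:,2]>zt-.006][:,:2].astype(np.float32)
        print(n,nm,np.round(cv2.minEnclosingCircle(r)[0],4),zt.round(4))
E
```

```text
(array([-173.4,    0.8]), array([ 0.452 , -0.0686,  0.273 ]), array([ 1.7997e+02, -6.0000e-02, -1.7069e+02]), array([ 0.7,  0.8, -0.5]))
scene 120
((-85.94172668457031, -0.6325531005859375), 42.174713134765625) [-123.91084152  -39.38286094] [-47.9224341  38.8736623]
top 38
((-78.47669219970703, -4.906574249267578), 36.9123420715332) [-104.92183556  -36.67775919] [-47.93986024  21.40262719]
scene head [ 0.6245 -0.0407] 0.2231
scene spool [0.4655 0.1806] 0.0762
scene globe [ 0.7353 -0.2085] 0.1086
scene red [0.5524 0.0578] 0.0744
scene green [ 0.5854 -0.1575] 0.0741
top head [ 0.6226 -0.04  ] 0.2245
top spool [0.4646 0.1817] 0.0781
top globe [ 0.7339 -0.2075] 0.1097
top red [0.5504 0.0574] 0.076
top green [ 0.5843 -0.1556] 0.0756
```

View pics/last_scene.png

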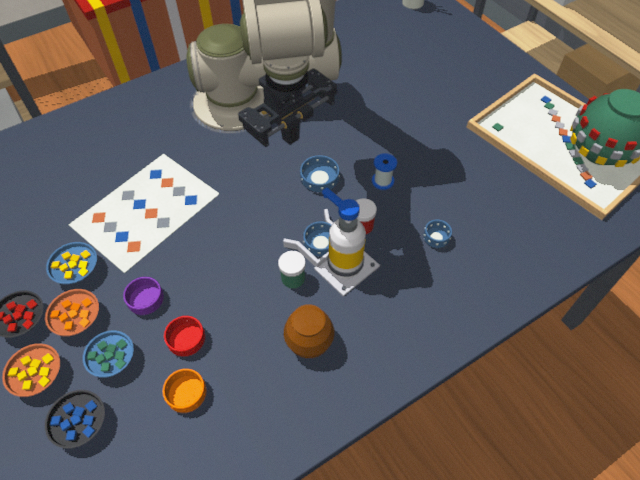

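Dish_80 is in the cradle at (320,240), dish_98 is upright at (320,176), and the pump head is back up at (349,210). The bystanders haven't moved, so I'm handing in the job.

```bash
python3 -c "
from station import *
print(close_job())"
```

```text
the job is handed in; nothing more can be done
None
```

I slid dish_80 home against the cradle's back stop, pushed dish_98 aside, then pressed the pump head to its hard stop and let it spring back up; the spool, globe and pots are unmoved, all dishes are upright, and the job is handed in.

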